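# Set the end cap of a clay extruder

## Task

Lift the ring cutter off the clay extruder and stand it on the round plywood bat without dropping it. Then screw the extruder's knurled end cap clockwise until it bottoms out, and back it off a quarter turn so that the die behind it can be turned; finish still gripping the cap there and do not let go. Leave the pump bottle, the bowl and the palette knife where they are.

Things in the scene. Friction and masses are not known exactly. Their poses are not given: they have to be found in the camera images.
- stand: fixed clay extruder: aluminium barrel standing upright in a wooden block 120 x 120 x 45 mm. Origin at the centre of the block's underside, on the table; z is the barrel's axis. A flange 68 mm in diameter has its upper face 85 mm above the table; above it stands the threaded neck (32 mm in diameter) with the end cap. Place and yaw vary.
- end_cap: knurled steel end cap, a round cylinder 40 mm in diameter and 35 mm high on the extruder's vertical axis, already started on its thread. Origin at the centre of its underside, 105 mm above the table when bottomed out. Turns about vertical, and sinks 4 mm per clockwise turn. On its flat top are a dark slot 18 mm long along its x axis and one small dark dot on its +x side, which show how it has turned. The fingers can go 15 mm below its underside before they meet the flange.
- cap_grip (a point): centre of the end cap, half-way up (17.5 mm above its underside, 17.5 mm below its top), on the axis; turns with the cap
- cap_turn (a joint): angle of the end cap on its thread in rad: 0 = bottomed out against a hard stop, growing counter-clockwise seen from above (unscrewing), so it falls as the cap is screwed on. Starts between 1.8 and 3.3 and stays where it is left; about 0.1 N m of thread friction.
- cutter: the ring cutter, a loose plain aluminium tube open at both ends, 60 mm outside and 52 mm inside diameter, 55 mm high, 80 to 150 g. Standing upright on the extruder's flange round the end cap at the start, so that the cap can only be reached once it is gone. It lifts straight up and clears the cap after 60 mm. Origin at the centre of its underside, z along its axis.
- cutter_center (a point): centre of the ring cutter, half-way up (27.5 mm above its underside), on its axis
- bat: round plywood bat, fixed flat on the table to the left or right of the extruder, 180 mm in diameter, 15 mm thick. Origin at the centre of its underside, on the table; its top is 15 mm above the table.
- bottle: bystander: black plastic bottle with a white pump head, 72 mm in diameter, 208 mm high, standing on the side of the extruder opposite the bat. Origin at the centre of its underside.
- bowl: bystander: terracotta bowl 110 mm in diameter, 50 mm high, beyond the extruder. Origin at the centre of its underside.
- knife: bystander: palette knife with a wooden handle, about 265 mm long, lying flat beyond the extruder. Origin on its underside.
There are look-alikes about, which are no part of the job. What is shaped like the stand but orange or purple is not meant.

How it is judged (in metres and radians):
On the way, in this order (a step that is already met when the one before it is completed fails the run):
1. the ring cutter stands on the bat, let go (horizontal distance between cutter_center and bat below 0.062 m and height (world z) of cutter_center between 0.036 and 0.05 m and angle between cutter_center's own z axis and vertical below 0.12 rad and contact force between the fingers and cutter below 0.1 N and linear speed of cutter below 0.03 m/s), for 0.2 s.
2. the end cap is screwed down until it bottoms out (all of step 1 and value of joint cap_turn below 0.08 rad), for 0.2 s.
At the end, for the whole second after the job is handed in: After bottoming out, the cap stands a quarter turn (1.57 rad, within 0.3) back from the stop, at rest and gripped by the fingers with more than 3 N; the ring cutter stands upright and let go on the bat, wholly over it (its axis within 62 mm of the bat's centre) (all of step 1 and value of joint cap_turn between 1.27 and 1.87 rad and contact force between the fingers and end_cap above 3 N and velocity of joint cap_turn between -0.1 and 0.1 rad/s); the arm keeps its last pose, push and grip.
It fails at once if the pump bottle is moved (more than 30 mm) (distance of bottle from where it was at the start of the episode above 0.03 m).
It fails at once if the bowl is moved (more than 30 mm) (distance of bowl from where it was at the start of the episode above 0.03 m).
It fails at once if the palette knife is moved (more than 30 mm) (distance of knife from where it was at the start of the episode above 0.03 m).
It fails at once if the ring cutter is dropped (faster than 0.7 m/s with no finger on it) (linear speed of cutter above 0.7 m/s and contact force between the fingers and cutter below 0.05 N).
It also fails if it takes over 61 s, if anything falls off the work surface, if the arm or the gripper's body presses on something with over 40 N, if the wrist force passes 120 N, or if a joint passes its speed limit or range.

## Robot

A 6-joint arm with a two-finger parallel gripper is mounted at the origin on the work surface. World frame = base frame: x ahead of the robot, y to its left, z up, the work surface at z = 0. Lengths are in mm, angles in rad, forces in N, time in s.
With the tool pointing down it reaches from about 325 to 1000 mm from the base axis. Payload 5.1 kg.
Tool frame: the origin (TCP) lies at the centre of the arm's flange, where the gripper is bolted on; the fingertips stand 173 mm ahead of it and the grasp point (between the pads) lies 155 mm ahead of it; y points along the fingers, x is the direction in which the jaws open and shut, and the axes are right-handed (so a half turn about y gives the same grasp; the last joint's range is limited). The gripper opens to 85 mm and grips with 20 to 120 N. Pads are 22 mm wide; open, the fingers measure 114 mm over their backs; the gripper's body (76 mm by 85 mm) begins 54 mm behind the grasp point. The pads swing forward as they close: fully open they stand 13 mm farther back than shut.
Start: joints at [-1.294, 0.124, 1.65, -0, 1.367, -0.083], TCP at [228.824, -608.38, 404.722] pointing down, gripper open.
Joint ranges: [-2.61, 2.61], [-1.02, 2.33], [0.03, 2.71], [-1.35, 4.49], [0.32, 2.68], [-2.91, 2.91]. Speed limits (rad/s): [2.57, 2.57, 3.14, 3.14, 3.14, 3.14].

## Interface

Orientations are given as a unit quaternion [w, x, y, z].
In Python, from cell import arm gives the robot as it stands. The module is installed in compiled form; this text tells all that it offers. Calls block until the motion is done:
- arm.goto(position, orientation): joint-space move of the TCP to a pose.
- arm.move_straight(position, orientation=None, vel=150): straight line of the TCP; orientation=None keeps the orientation; vel is the mean speed in mm/s.
- arm.move_joints(angles): joint-space move.
- arm.gripper_to(opening): finger opening in mm; the grip force is fixed at half the most; returns when the fingers have stopped.
- arm.dwell(seconds).
- arm.solve_ik(position, orientation): joint angles nearest the present ones, or None.
- arm.read_state(): the state.
- arm.camera(name): name is "side" or "top" or "wrist"; returns a dict with "image" (420x560x3 uint8, blue, green, red), "depth" (420x560 float32, mm along the optical axis (not along the pixel's ray), 0 where there is no reading), "fx", "fy", "cx", "cy" (pixels), "dist_coeffs" ([k1, k2, p1, p2, k3] as OpenCV has them; the pictures are not rectified), "cam_to_world" (4x4, takes a point from camera to world coordinates); the wrist camera has in their place "T_tool_cam" (4x4, takes a point from camera to tool coordinates, whose origin is the TCP and whose axes are the tool frame's). Camera axes: x right, y up, looking along -z (the intrinsics and any distortion apply to the point x, -y, -z); pixel columns grow to the right and rows downward; lengths in mm; the calibration is good to about 2 mm. A picture is of the moment at which its call begins: read the wrist's pose just before it.
A pose or a line that the arm cannot do raises arm.PlanningError and nothing moves.
- arm.sign_off(): hands the job in, once; it reports no verdict.
Trained networks look in the newest picture that a camera, given by its name, has taken for a name from the list of things; names that differ only in an ending like _2 or _b are one class to them, and where a whole thing is asked for, a point or a joint stands for the part that bears it (a point fixed in the world has none). Each returns a list of dicts, best first, with "score" (0 to 1); they miss things now and then, are a little off and sometimes report something else, mostly with a low value. They report only what shows in the picture. A call takes as long as a camera call. They do not tell look-alikes from the thing itself.
- arm.boxes_of(camera, query): "bbox" ([left, top, right, bottom] in pixels, round what is visible of it).
The state is a dict: "time": time; "joints": joint angles; "dq": joint speeds; "tau": joint torques, N m; "eef_pos": TCP position; "orientation": TCP orientation; "force": force on the tool from outside, world axes, zero at the start; "ft_torque": the same for the moment, N m; "opening": finger opening in mm.
Only numpy, scipy, OpenCV 4.12 (cv2) and the standard library are available. Lean on these libraries where they do the work, as an engineer would, in place of code of your own. Each camera call takes 0.05 s, during which the arm holds its last target. There are 200 camera calls.

## Working session

There is one attempt and no reset: what is moved stays moved. The work goes in short steps, each a Python script; the robot and the scene stay as the last script left them, time stands still between calls to the robot, and variables do not carry over. Pictures are saved under pics/ and viewed, about 8 in all and at most 12, crops included, and the job is handed in when it is done.

```bash
mkdir -p pics; cat > h.py <<'E'
import numpy as np, cv2
from cell import arm
from scipy.spatial.transform import Rotation as R
def Rq(q): return R.from_quat([q[1],q[2],q[3],q[0]])
def shot(n):
    s=arm.read_state(); c=arm.camera(n)
    if n=='wrist':
        T=np.eye(4);T[:3,:3]=Rq(s['orientation']).as_matrix();T[:3,3]=s['eef_pos'];c['T']=T@np.array(c['T_tool_cam'])
    else: c['T']=np.array(c['cam_to_world'])
    return c
def K(c): return np.array([[c['fx'],0,c['cx']],[0,c['fy'],c['cy']],[0,0,1.]])
def cloud(c):
    h,w=c['depth'].shape
    uv=np.stack(np.meshgrid(np.arange(w),np.arange(h)),-1).reshape(-1,1,2).astype(float)
    n=cv2.undistortPoints(uv,K(c),np.array(c['dist_coeffs']))[:,0]
    d=c['depth'].reshape(-1,1)
    p=np.hstack([n[:,:1]*d,-n[:,1:]*d,-d])
    P=p@c['T'][:3,:3].T+c['T'][:3,3]
    P[d[:,0]==0]=np.nan
    return P.reshape(h,w,3)
def ray(c,u,v,z):
    n=cv2.undistortPoints(np.array([[[u,v]]],float),K(c),np.array(c['dist_coeffs']))[0,0]
    d=c['T'][:3,:3]@np.array([n[0],-n[1],-1]);o=c['T'][:3,3]
    return o+d*(z-o[2])/d[2]
def proj(c,P):
    p=(np.atleast_2d(P)-c['T'][:3,3])@c['T'][:3,:3]
    return cv2.projectPoints(np.c_[p[:,0],-p[:,1],-p[:,2]],np.zeros(3),np.zeros(3),K(c),np.array(c['dist_coeffs']))[0][:,0]
def down(yaw):
    # tool z down, tool x (jaw direction) at world yaw
    x=np.array([np.cos(yaw),np.sin(yaw),0]);z=np.array([0,0,-1.]);y=np.cross(z,x)
    q=R.from_matrix(np.c_[x,y,z]).as_quat();return [q[3],q[0],q[1],q[2]]
E
python3 - <<'E'
from h import *
for n in ['top','side']:
    c=shot(n);P=cloud(c);cv2.imwrite(f'pics/{n}0.png',c['image'])
    print(n,c['T'][:3,3].round())
    for q in ['stand','end_cap','cutter','bat','bottle','bowl','knife']:
        for b in arm.boxes_of(n,q)[:4]:
            l,t,r,bt=b['bbox'];u,v=int((l+r)/2),int((t+bt)/2)
            print(q,round(b['score'],2),np.round(b['bbox']),P[min(v,419),min(u,559)].round())
s=arm.read_state();print(s['time'],s['eef_pos'],s['orientation'],s['opening'],s['force'])
E
```

```text
top [ 312.   20. 1138.]
stand 0.89 [384. 273. 440. 326.] [ 257. -343.   83.]
stand 0.82 [194. 271. 248. 330.] [311. 149. 142.]
stand 0.75 [236. 206. 285. 252.] [479.  35. 138.]
stand 0.6 [312. 216. 355. 258.] [ 441. -153.  116.]
end_cap 0.75 [417. 289. 433. 309.] [ 256. -360.  139.]
end_cap 0.72 [330. 224. 348. 242.] [ 449. -163.  140.]
end_cap 0.53 [207. 294. 230. 312.] [307. 157. 143.]
end_cap 0.48 [252. 210. 267. 227.] [506.  35. 144.]
cutter 0.58 [248. 206. 271. 228.] [509.  34. 142.]
cutter 0.22 [133. 184. 194. 246.] [574. 316.  13.]
bat 0.71 [131. 184. 192. 244.] [576. 320.  20.]
bottle 0.59 [384. 177. 437. 214.] [ 526. -368.  140.]
bowl 0.8 [297. 112. 336. 144.] [ 797. -167.    4.]
knife 0.74 [189. 103. 244. 190.] [773. 146.   1.]
side [ 233. 1007. 1156.]
stand 0.91 [365. 152. 400. 197.] [ 255. -332.   80.]
stand 0.86 [292. 175. 340. 225.] [ 450. -136.   75.]
stand 0.79 [261. 211. 310. 265.] [501.  63.  82.]
stand 0.75 [310. 253. 362. 317.] [314. 192.  75.]
end_cap 0.49 [336. 258. 348. 276.] [305. 172. 140.]
end_cap 0.47 [308. 178. 323. 190.] [ 460. -144.  136.]
cutter 0.85 [276. 214. 294. 240.] [504.  64. 131.]
bat 0.62 [199. 282. 267. 344.] [577. 325.  14.]
bottle 0.85 [300. 122. 325. 177.] [ 521. -356.  114.]
bowl 0.71 [215. 175. 242. 197.] [ 791. -183.   10.]
knife 0.81 [173. 224. 231. 285.] [760. 138.  -4.]
0.8 [ 228.8125793  -608.36679631  404.7777358 ] [-0.58137992  0.58141175 -0.40245462  0.40247738] 85.3091255621483 [-0.77518175 -0.05991808  0.76848856]
```

View pics/top0.png

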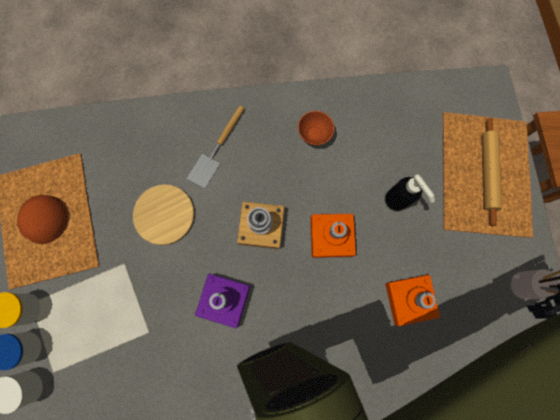

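View pics/side0.png

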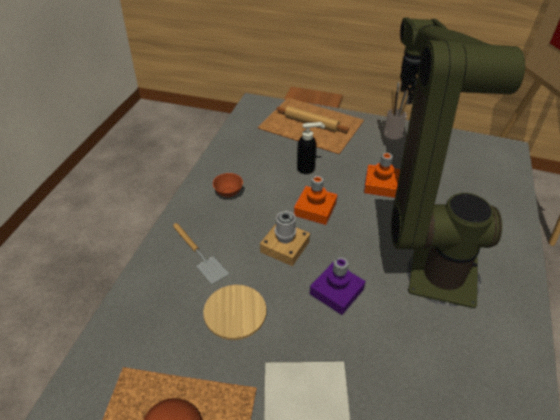

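Candidates in the top picture are the wooden stand with the tube at (261,222), an orange one at (337,232), an orange one at (425,298) and a purple one at (220,299). Only the wooden one fits the description, and only it carries the aluminium tube. The bat is at (163,214), the bottle at (408,193), the bowl at (317,128) and the knife at (217,147). I'll raise the arm over the bottle, go above the wooden stand and check from close up.

```bash
python3 - <<'E'
from h import *
s=arm.read_state();p=np.array(s['eef_pos'])
arm.goto([p[0],p[1],520],s['orientation'])
C=np.array([505,38.])
for y in np.arange(-np.pi,np.pi,.5):
    q=arm.solve_ik([C[0],C[1],480],down(y)); print(round(y,2),None if q is None else np.round(q,2))
q=arm.solve_ik([430,38,480],down(np.pi/2))
arm.goto([430,38,480],down(np.pi/2))
c=shot('wrist');cv2.imwrite('pics/w1.png',c['image'])
print(np.round(c['T_tool_cam'],3),c['fx'])
for q in ['stand','cutter','end_cap']:
    print(q,[(round(b['score'],2),np.round(b['bbox'])) for b in arm.boxes_of('wrist',q)[:3]])
np.savez('w1',**{k:v for k,v in c.items()})
print(arm.read_state()['time'],arm.read_state()['joints'])
E
```

```text
-3.14 [-0.23 -0.17  1.99  1.51  1.8   2.89]
-2.64 [-0.19 -0.06  1.89  1.37  2.23  2.82]
-2.14 [-0.12  0.01  1.81  1.09  2.63  2.6 ]
-1.64 None
-1.14 None
-0.64 [ 0.12 -0.01  1.84 -1.34  2.3   0.34]
-0.14 None
0.36 None
0.86 None
1.36 None
1.86 [-0.11 -0.44  2.19  1.98  0.44  2.7 ]
2.36 [-0.2  -0.36  2.14  1.7   1.    2.9 ]
2.86 NoneTraceback (most recent call last):
  File "<stdin>", line 8, in <module>
cell.PlanningError: the arm cannot take that pose within its joint ranges
```

The tool's y axis, not z, is the approach direction, so I'll fix that in my helper.

```bash
cat >> h.py <<'E'
def down(yaw):
    x=np.array([np.cos(yaw),np.sin(yaw),0]);y=np.array([0,0,-1.]);z=np.cross(x,y)
    q=R.from_matrix(np.c_[x,y,z]).as_quat();return [q[3],q[0],q[1],q[2]]
E
python3 - <<'E'
from h import *
s=arm.read_state()
print(Rq(s['orientation']).as_matrix().round(2),s['eef_pos'],s['time'])
C=np.array([505,38.])
for y in np.arange(-np.pi,np.pi,.5):
    q=arm.solve_ik([C[0],C[1],480],down(y)); print(round(y,2),None if q is None else np.round(q,2))
arm.goto([430,38,480],down(np.pi/2))
c=shot('wrist');cv2.imwrite('pics/w1.png',c['image'])
print(np.round(c['T_tool_cam'],3),c['fx'])
for q in ['stand','cutter','end_cap']:
    print(q,[(round(b['score'],2),np.round(b['bbox'])) for b in arm.boxes_of('wrist',q)[:3]])
np.savez('w1',**{k:v for k,v in c.items()})
print(arm.read_state()['time'],arm.read_state()['joints'])
E
```

```text
[[ 0.35  0.    0.94]
 [-0.94 -0.    0.35]
 [ 0.   -1.   -0.  ]] [ 228.79531063 -608.26008727  521.91206391] 1.3333
-3.14 None
-2.64 [-0.03 -0.24  1.87  0.    1.51  2.61]
-2.14 [-0.03 -0.24  1.87 -0.    1.51  2.11]
-1.64 [-0.03 -0.24  1.87 -0.    1.51  1.61]
-1.14 [-0.03 -0.24  1.87 -0.    1.51  1.11]
-0.64 [-0.03 -0.24  1.87 -0.    1.51  0.61]
-0.14 [-0.03 -0.24  1.87 -0.    1.51  0.11]
0.36 [-0.03 -0.24  1.87 -0.    1.51 -0.39]
0.86 [-0.03 -0.24  1.87 -0.    1.51 -0.89]
1.36 [-0.03 -0.24  1.87  0.    1.51 -1.39]
1.86 [-0.03 -0.24  1.87 -0.    1.51 -1.89]
2.36 [-0.03 -0.24  1.87 -0.    1.51 -2.39]
2.86 [-0.03 -0.24  1.87  0.    1.51 -2.89]
[[ 1.0000e+00  1.0000e-03  0.0000e+00  4.0300e-01]
 [-0.0000e+00  3.1600e-01 -9.4900e-01  3.0813e+01]
 [-1.0000e-03  9.4900e-01  3.1600e-01  7.9430e+01]
 [ 0.0000e+00  0.0000e+00  0.0000e+00  1.0000e+00]] 338.97423207056363
stand [(0.94, array([ 48., 132., 173., 232.])), (0.71, array([315.,   0., 461., 128.])), (0.61, array([220., 167., 328., 282.]))]
cutter [(0.72, array([243., 212., 302., 286.]))]
end_cap [(0.61, array([253., 236., 290., 280.])), (0.59, array([388.,  23., 444.,  75.])), (0.58, array([ 48., 184., 102., 232.]))]
3.9417 [-3.72157970e-02 -4.18053791e-01  2.00862895e+00 -2.04168579e-05
  1.55106069e+00 -1.60708666e+00]
```

View pics/w1.png

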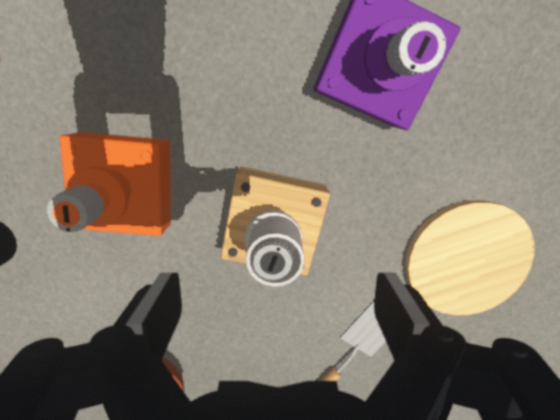

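The close view shows the wooden stand with the tube's rim and the slotted cap at (274,261). The purple stand is at (415,48), the orange one at (78,208) and the bat at (472,258). Now I'll fit the rim and the bat from depth.

```bash
cat >> h.py <<'E'
from scipy.optimize import least_squares
def rimfit(c,box,zlo,zhi,r,c0=None):
    P=cloud(c);l,t,rr,b=[int(x) for x in box]
    p=P[max(t-8,0):b+8,max(l-8,0):rr+8].reshape(-1,3);p=p[(p[:,2]>zlo)&(p[:,2]<zhi)]
    # centre from extreme outline: convex hull of top-face points
    h=cv2.convexHull(p[:,:2].astype(np.float32))[:,0]
    f=lambda x:np.hypot(h[:,0]-x[0],h[:,1]-x[1])-x[2]
    s=least_squares(f,[*h.mean(0),r],loss='soft_l1')
    return s.x,len(p),np.median(p[:,2])
E
python3 - <<'E'
from h import *
c={k:v for k,v in np.load('w1.npz').items()}
print('rim',rimfit(c,[243,236,302,286],134,150,30))
for z in (135,130): print(rimfit(c,[243,212,302,286],z,150,30))
# bright-rim outline in image intersected with z=140
print('box bottom/sides',ray(c,243,261,140),ray(c,302,261,140),ray(c,273,286,140), 'cap slot',ray(c,272,262,141.5))
print('bat wrist',rimfit(c,[408,202,534,315],10,25,90))
t=shot('top');print('bat top',rimfit(t,[131,184,192,244],9,24,90))
print('cut top',rimfit(t,[248,206,271,228],132,150,30))
P=cloud(c);p=P.reshape(-1,3);m=(abs(p[:,0]-505)<130)&(abs(p[:,1]-38)<110)&(p[:,2]>39)&(p[:,2]<51)
r=cv2.minAreaRect(p[m][:,:2].astype(np.float32));print('block',r)
E
```

```text
rim (array([509.44084186,  34.90361242,  29.64442674]), 2016, np.float64(140.9790062587729))
(array([509.43973411,  34.90581736,  29.64479513]), 1965, np.float64(141.05428621298967))
(array([509.41946384,  34.89951891,  29.65851133]), 2231, np.float64(140.56603734108194))
box bottom/sides [510.66093984   2.66473235 140.        ] [510.78856485  62.5629539  140.        ] [539.73939924  32.93504329 140.        ] cap slot [511.06567707  32.12904005 141.5       ]
bat wrist (array([577.45501219, 314.72664698,  89.63108218]), 10940, np.float64(15.012982597201471))
bat top (array([574.72964324, 315.76202236,  89.41606677]), 2825, np.float64(15.089119530330436))Traceback (most recent call last):
  File "<stdin>", line 9, in <module>
  File "h.py", line 40, in rimfit
    h=cv2.convexHull(p[:,:2].astype(np.float32))[:,0]
      ~~~~~~~~~~~~~~~~~~~~~~~~~~~~~~~~~~~~~~~~~~^^^^^
TypeError: 'NoneType' object is not subscriptable
```

```bash
python3 - <<'E'
from h import *
def st(m):
    s=arm.read_state();print(m,round(s['time'],2),np.round(s['eef_pos'],1),round(s['opening'],1),np.round(s['force'],1),np.round(s['ft_torque'],2))
o=down(np.pi/2);x,y=510,34.3
arm.goto([x,y,360],o);st('above')
arm.move_straight([x,y,270],o,vel=100);st('down')
arm.gripper_to(40);st('grip')
arm.move_straight([x,y,275],o,vel=40);st('lift5')
arm.move_straight([x,y,355],o,vel=80);st('lift')
c=shot('side');cv2.imwrite('pics/side1.png',c['image'][100:400,120:420])
E
```

```text
above 4.62 [510.1  34.3 360.6] 85.3 [ 0.2 -0.4  0.5] [ 0.    0.06 -0.01]
down 5.67 [510.4  34.3 270.8] 85.4 [ 0.4 -1.  -0.5] [-0.03  0.01  0.  ]
grip 6.03 [510.6  34.3 271.3] 59.5 [ 0.6 -0.7  4.8] [ 0.04  0.07 -0.03]
lift5 6.31 [509.8  34.3 274.8] 59.7 [ 0.9  0.2 -0.9] [ 0.06 -0.07  0.04]
lift 7.46 [509.8  34.3 354.1] 59.5 [-1.   0.3 -1.3] [ 0.01  0.03 -0.  ]
```

View pics/side1.png

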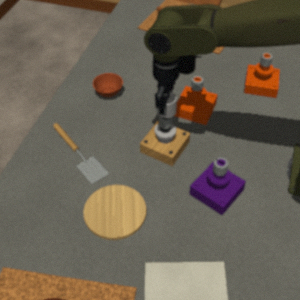

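The tube is held (opening 59.5 mm) and lifted clear of the stand at crop (165,120). Next I'll carry it to the bat.

```bash
python3 - <<'E'
from h import *
def st(m):
    s=arm.read_state();print(m,round(s['time'],2),np.round(s['eef_pos'],1),round(s['opening'],1),np.round(s['force'],1),np.round(s['ft_torque'],2));return s
o=down(np.pi/2);bx,by=576.5,315.
arm.move_straight([bx,by,345],o,vel=180);st('over')
arm.move_straight([bx,by,206],o,vel=90);f0=st('near')['force'][2]
z=206
while z>195:
    z-=1;arm.move_straight([bx,by,z],o,vel=20);f=arm.read_state()['force'][2]
    if f-f0>4: break
st('touch %g'%z)
arm.gripper_to(85);st('open')
arm.move_straight([bx,by,300],o,vel=80)
c=shot('side');cv2.imwrite('pics/side2.png',c['image'][150:400,150:400]);P=cloud(c)
for n in ('side','top'):
  c=shot(n) if n=='top' else c
  for b in arm.boxes_of(n,'cutter')[:3]:print(n,b['score'],np.round(b['bbox']))
  P=cloud(c).reshape(-1,3);m=(np.hypot(P[:,0]-bx,P[:,1]-by)<75)&(P[:,2]>50)&(P[:,2]<90);p=P[m];print(len(p),p.min(0) if len(p) else '',p.max(0) if len(p) else '')
st('end')
E
```

```text
over 9.26 [576.5 314.3 345.1] 59.2 [-0.1 -0.3 -1.5] [-0.01 -0.01 -0.02]
near 10.95 [576.8 315.1 206.8] 59.7 [-0.4 -0.7  0.1] [-0.01  0.03  0.04]
touch 200 12.45 [576.7 315.1 201.3] 59.6 [-3.6 -1.6  6.3] [-0.24  0.52 -0.05]
open 12.83 [576.4 315.  199.7] 85.2 [ 0.3 -0.5 -0.2] [ 0.04 -0.   -0.02]
side 0.97 [225. 292. 244. 323.]
side 0.16 [175. 224. 219. 283.]
200 [544.59319565 286.46380076  50.22913425] [602.7282055  346.82894387  75.07939419]
top 0.48 [158. 204. 174. 222.]
70 [542.96399591 286.58208036  50.19605687] [583.25117281 326.41535756  73.91928174]
end 14.43 [576.4 315.  299.4] 85.1 [ 0.5 -0.3  0.3] [0.03 0.02 0.07]
```

View pics/side2.png

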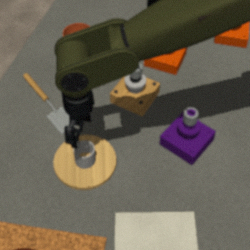

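The tube stands upright on the bat at crop (83,153), centred near (574,316). Now the cap: a close look for its centre and slot direction.

```bash
python3 - <<'E'
from h import *
arm.goto([455,34,370],down(np.pi/2))
c=shot('wrist');np.savez('w2',**c)
bs=arm.boxes_of('wrist','end_cap');print([(round(b['score'],2),np.round(b['bbox'])) for b in bs[:3]])
u=proj(c,[510,34.5,141.5])[0];print(u)
P=cloud(c).reshape(-1,3)
m=(np.hypot(P[:,0]-510,P[:,1]-34.5)<32)&(P[:,2]>137)&(P[:,2]<150)
(cx,cy),r=cv2.minEnclosingCircle(P[m][:,:2].astype(np.float32));print('cap',cx,cy,r,np.median(P[m][:,2]),m.sum())
# rectify the top face: 60x60 mm at 8 px/mm; col=+x world, row=-y world
g=np.arange(-30,30,.125);X,Y=np.meshgrid(g,-g)
uv=proj(c,np.c_[510+X.ravel(),34.5+Y.ravel(),np.full(X.size,141.5)]).astype(np.float32).reshape(480,480,2)
cv2.imwrite('pics/cap0.png',cv2.remap(c['image'],uv[...,0],uv[...,1],cv2.INTER_LINEAR))
print(arm.read_state()['time'])
E
```

```text
[(0.95, array([245., 257., 302., 332.])), (0.8, array([454.,   0., 534.,  20.])), (0.68, array([  1., 188.,  27., 254.]))]
[277.09283031 302.94746903]
cap 510.9141845703125 32.39389419555664 20.583444595336914 142.05825642375035 2430
15.7333
```

View pics/cap0.png

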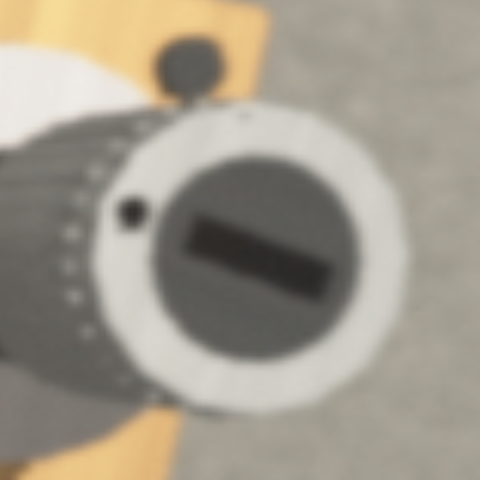

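The cap's centre rectifies to crop (250,256), or (511,32.5) in world mm. The dot is at (132,212), so cap x points at about 2.78 rad. Now I'll grip it and turn clockwise in steps while watching the torque.

```bash
cat >> h.py <<'E'
def st(m):
    s=arm.read_state();x=Rq(s['orientation']).as_matrix()[:,0]
    print(m,'t%.2f'%s['time'],np.round(s['eef_pos'],1),'op%.1f'%s['opening'],'F',np.round(s['force'],1),'Tz%.2f'%s['ft_torque'][2],'q6 %.3f'%s['joints'][5],'Fjaw %.1f'%(np.array(s['force'])@x));return s
E
python3 - <<'E'
from h import *
x,y=510.9,32.6;yaw=2.15
arm.goto([x,y,360],down(yaw));st('above')
arm.move_straight([x,y,276],down(yaw),vel=90);st('down')
arm.gripper_to(25);st('grip')
for k in range(2):
    yaw-=.2;arm.goto([x,y,276-.13*(k+1)],down(yaw));st('turn')
E
```

```text
above t16.34 [511.1  33.1 359.5] op85.1 F [-0.6  1.4  0.1] Tz-0.03 q6 -2.189 Fjaw 1.5
down t17.43 [511.3  32.6 276.8] op84.9 F [ 0.9 -0.5 -0.2] Tz-0.02 q6 -2.191 Fjaw -0.9
grip t17.92 [511.   32.7 276.6] op38.7 F [-2.4  0.8  4.4] Tz-0.03 q6 -2.191 Fjaw 2.0
turn t18.23 [511.1  32.5 276.5] op38.9 F [-2.  -0.1  5.7] Tz-0.10 q6 -1.994 Fjaw 0.7
turn t18.53 [511.1  32.4 276.4] op38.7 F [-2.9 -0.9  5.7] Tz-0.13 q6 -1.795 Fjaw -0.4
```

```bash
python3 - <<'E'
from h import *
x,y=510.9,32.6;yaw=1.75;z=275.74
while yaw>-2.2:
    d=.1 if yaw<.45 else .2
    yaw-=d;z-=d*.637;arm.goto([x,y,z],down(yaw));s=st('%.2f'%yaw)
    if abs(s['ft_torque'][2])>.45 or abs(s['force']).max()>40: break
arm.dwell(.3);st('held')
E
```

```text
1.55 t18.84 [511.1  32.2 276.2] op39.0 F [-1.3 -1.4  4.8] Tz-0.04 q6 -1.595 Fjaw -1.4
1.35 t19.15 [511.1  32.  276.1] op39.2 F [-2.6 -2.8  5.8] Tz-0.07 q6 -1.395 Fjaw -3.3
1.15 t19.46 [511.1  31.9 276. ] op39.0 F [-2.9 -4.7  5.5] Tz-0.08 q6 -1.195 Fjaw -5.4
0.95 t19.77 [511.   31.7 275.9] op38.8 F [-3.4 -4.8  5.8] Tz-0.03 q6 -0.995 Fjaw -5.8
0.75 t20.07 [510.9  31.6 275.7] op38.8 F [-4.2 -6.1  5.9] Tz-0.10 q6 -0.795 Fjaw -7.3
0.55 t20.38 [510.8  31.4 275.6] op38.6 F [-4.9 -7.   7.5] Tz-0.09 q6 -0.595 Fjaw -7.9
0.35 t20.69 [510.7  31.4 275.4] op38.8 F [-6.8 -8.4  8.6] Tz-0.04 q6 -0.395 Fjaw -9.4
0.25 t20.94 [510.6  31.3 275.4] op39.1 F [-7.1 -7.   8.7] Tz-0.10 q6 -0.295 Fjaw -8.7
0.15 t21.19 [510.5  31.3 275.3] op38.6 F [-8.  -7.2  9.2] Tz-0.05 q6 -0.195 Fjaw -9.0
0.05 t21.44 [510.4  31.3 275.2] op38.9 F [-8.2 -7.6  9.3] Tz-0.02 q6 -0.095 Fjaw -8.7
-0.05 t21.69 [510.4  31.3 275.2] op38.9 F [-8.8 -8.3  9.3] Tz-0.05 q6 0.005 Fjaw -8.5
-0.15 t21.94 [510.3  31.3 275.1] op39.0 F [-10.   -7.4   9.8] Tz-0.12 q6 0.105 Fjaw -8.8
-0.25 t22.19 [510.2  31.3 275. ] op38.9 F [-10.   -7.2  10.7] Tz-0.06 q6 0.205 Fjaw -7.9
-0.35 t22.44 [510.1  31.4 275. ] op38.7 F [-10.8  -7.3  11.3] Tz-0.06 q6 0.305 Fjaw -7.7
-0.45 t22.69 [510.1  31.4 274.9] op38.8 F [-11.6  -7.7  11.4] Tz-0.04 q6 0.405 Fjaw -7.2
-0.55 t22.94 [510.   31.5 274.8] op38.8 F [-11.5  -6.5  11.7] Tz-0.05 q6 0.505 Fjaw -6.5
-0.65 t23.19 [509.9  31.5 274.8] op38.7 F [-11.1  -7.9  11.8] Tz-0.07 q6 0.605 Fjaw -4.2
-0.75 t23.44 [509.9  31.6 274.7] op38.7 F [-13.3  -7.1  12.7] Tz-0.16 q6 0.705 Fjaw -5.0
-0.85 t23.69 [509.8  31.6 274.6] op38.6 F [-13.1  -7.4  13.6] Tz-0.07 q6 0.805 Fjaw -3.1
-0.95 t23.94 [510.   32.  274.5] op38.7 F [-11.2  -4.5  11.9] Tz0.51 q6 0.904 Fjaw -3.0
held t24.24 [510.   32.  274.5] op38.8 F [-10.9  -3.4  11.8] Tz0.61 q6 0.903 Fjaw -3.7
```

The torque step to +0.6 N m comes after about 3.05 rad of turning. That would leave the dot at about -0.27 rad, close to the block's yaw of roughly -0.22, so this looks like the stop. I'll press slightly to confirm, hold, and back off.

```bash
python3 - <<'E'
from h import *
x,y=510.9,32.6;z=274.0
arm.goto([x,y,z],down(-1.0));st('press')
arm.dwell(.4);st('held')
yaw=-.95
for yaw in (-.8,-.5,-.2,.1,.4,.67):
    arm.goto([x,y,z+.637*(yaw+.9)],down(yaw));st('%.2f'%yaw)
arm.dwell(.3);st('rest')
c=shot('wrist');np.savez('w3',**c);cv2.imwrite('pics/w3.png',c['image'])
E
```

```text
press t24.49 [510.2  32.3 274.5] op38.8 F [-8.7 -3.3 10.4] Tz1.28 q6 0.952 Fjaw -2.0
held t24.89 [510.2  32.3 274.5] op38.7 F [-8.8 -2.1  9.3] Tz1.20 q6 0.952 Fjaw -3.0
-0.80 t25.20 [510.3  32.1 274.6] op38.8 F [-9.6 -2.9 10.1] Tz0.08 q6 0.755 Fjaw -4.6
-0.50 t25.59 [510.3  32.1 274.8] op38.6 F [-9.2 -3.   9.3] Tz0.09 q6 0.455 Fjaw -6.7
-0.20 t25.98 [510.4  32.1 275. ] op38.9 F [-9.  -2.7  8.9] Tz0.06 q6 0.155 Fjaw -8.3
0.10 t26.38 [510.4  32.1 275.2] op38.7 F [-9.  -3.2  9.5] Tz0.09 q6 -0.145 Fjaw -9.3
0.40 t26.77 [510.4  32.1 275.4] op38.5 F [-7.9 -3.   9.3] Tz0.10 q6 -0.445 Fjaw -8.5
0.67 t27.13 [510.5  32.1 275.5] op38.9 F [-7.7 -3.4  8.9] Tz0.05 q6 -0.715 Fjaw -8.1
rest t27.43 [510.5  32.1 275.6] op38.6 F [-7.5 -2.4  9.2] Tz0.04 q6 -0.715 Fjaw -7.4
```

View pics/w3.png

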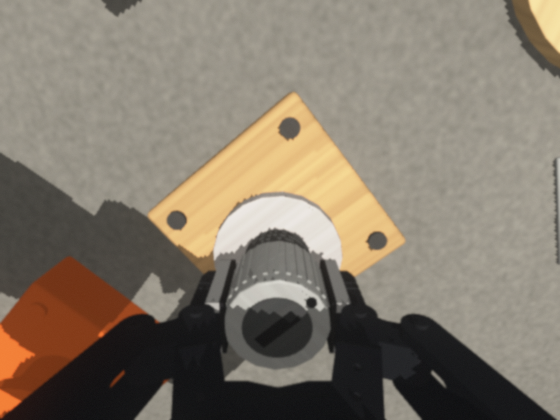

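The cap is gripped between the fingers, with the dot at (311,303) and the slot at (277,330). I'll convert that to an angle, compare it with the block's edges, and check the cutter from above.

```bash
python3 - <<'E'
from h import *
c={k:v for k,v in np.load('w3.npz').items()}
e=ray(c,311,303,141)-np.array([510.9,32.5,141]);s=ray(c,298,316,141)-ray(c,258,345,141)
print('dot',np.arctan2(e[1],e[0]),np.hypot(e[0],e[1]),'slot',np.arctan2(s[1],s[0]))
a,b,d=ray(c,295,93,45),ray(c,150,216,45),ray(c,405,240,45)
print('block edges',np.arctan2(*(b-a)[1::-1]),np.arctan2(*(d-a)[1::-1]))
for n in('top','side'):
    t=shot(n);P=cloud(t).reshape(-1,3);m=(np.hypot(P[:,0]-576,P[:,1]-315)<80)&(P[:,2]>66)&(P[:,2]<80);p=P[m]
    print(n,m.sum(),cv2.minEnclosingCircle(p[:,:2].astype(np.float32)),np.median(p[:,2]))
    for q in('bottle','bowl','knife'):print(q,[np.round(b['bbox']) for b in arm.boxes_of(n,q)[:1]])
st('')
E
```

```text
dot 1.3538229420526748 16.06286017293732 slot 1.392482367848294
block edges -1.785257469650456 -0.21869138812750258
top 96 ((572.1159057617188, 316.7510681152344), 31.05550765991211) 69.94511790011313
bottle [array([387., 176., 435., 212.])]
bowl [array([298., 109., 334., 144.])]
knife [array([184., 109., 244., 193.])]
side 98 ((575.0152587890625, 317.77178955078125), 30.924251556396484) 69.69484225017243
bottle [array([306., 123., 321., 129.])]
bowl [array([212., 172., 241., 197.])]
knife [array([174., 225., 227., 285.])]
 t27.88 [510.5  32.1 275.6] op38.8 F [-7.6 -3.4  8.9] Tz0.06 q6 -0.715 Fjaw -8.1
```

```bash
python3 -c "
from h import *
st('final');arm.sign_off()"
```

```text
final t27.88 [510.5  32.1 275.6] op38.8 F [-7.6 -3.4  8.9] Tz0.06 q6 -0.715 Fjaw -8.1
the job is handed in; nothing more can be done
```

The job is handed in at 27.9 s of the 61 s allowed. The cutter is on the bat, and the cap is backed off a quarter turn from its stop and still gripped. `sign_off` gives no verdict, so this rests on my own checks.

- **Cutter:** I lifted it off the wooden stand and set it down on the bat. It stands upright, with its rim at about 70 mm. Its axis is about 1–4 mm from the bat's centre by the top and side cameras, against a limit of 62 mm.
- **Cap:** I turned it clockwise about 3.05 rad to the stop. The torque rose from about 0.1 to 1.2 N m and stayed there through a 0.4 s hold. I then backed it off.
- **Cap angle:** The dot and slot put the cap 1.57 to 1.61 rad from the block's direction. That agrees with the wrist angle, about 1.57 rad back from the stop.
- **Grip:** The opening read 38.8 mm on the 40 mm cap. The grip force was not read directly; the gripper's fixed setting is 60 N. A side load of about 12 N remains on the wrist.
- **Bystanders:** The bottle, bowl and knife show at about the same places as at the start. The side camera's last bottle box covered only part of the bottle, and the top camera's box matched the start.

No check failed. The cap's centre differed by about 2 mm from the cutter's rim fit, which is within the play between them and the camera accuracy.

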